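# Turn the wide leaf of the stock index

### The job

On the storeroom bench stands a stock index with two stiff leaves on one spine, both standing part-way open. With the fingertips push the wide leaf up and over the spine and press it down flat on the other side, then move clear. Only push, never pinch the leaves or lift anything; leave the narrow leaf as it stands, and do not shove the stand or the things around it out of place.

Things in the scene. Friction and masses are not known exactly. Their poses are not given: they have to be found in the camera images.
- index: grey steel base, 250 (x) x 285 (y) x 12 mm, 1.6 kg, loose on the bench (slides at about 8 N sideways). Origin: centre of its underside. The spine, a 10 mm rod, runs along its x at y = 0, axis 28 mm up. Card stacks fixed on both sides from y = 18 to 130 mm, tops 24 mm above the bench. Both leaves start on the -y side; +y is the other side.
- wide_leaf (a joint): angle of the wide leaf in rad: 0 = flat on the base's -y side, 1.57 = upright, 3.14 = flat on the +y side (end stop). The stiff hinge keeps the leaf wherever it is left (about 1 N at the free edge moves it; it does not fall). It starts between 0.35 and 0.9.
- wide_leaf_hinge (a point): point on the spine axis in the middle of the wide leaf's width, 28 mm above the bench (41 mm from the base's centre towards the base's -x). Turns with the leaf, same axes as wide_leaf_mid.
- wide_leaf_mid (a point): centre of the wide leaf's plate: grey laminate board, 130 mm wide along the spine and 5 mm thick, reaching from 12 to 125 mm from the spine axis; this point is 68.5 mm from the axis. Its x runs along the spine, its y points from the free edge to the spine, its z is the plate's normal (up when the joint is 0, down when it is 3.14).
- wide_leaf_edge (a point): middle of the wide leaf's free edge, 125 mm from the spine axis; same axes as wide_leaf_mid.
- narrow_leaf (a joint): angle of the narrow leaf, the same meaning as for the wide leaf. It starts between 0.35 and 0.9 and has to stay.
- narrow_leaf_mid (a point): centre of the narrow leaf's plate: like the wide one but only 70 mm wide along the spine, 13 mm beside the wide leaf towards the base's +x; 68.5 mm from the spine axis; same axes.
- bin_mid (a point): centre, half-way up, of a loose open cardboard stock bin, 80 x 140 x 55 mm high; a bystander.
- tape_mid (a point): centre, half-way up, of a loose roll of paper tape lying flat, 90 mm across, 40 mm high; a bystander.
- fuse_mid (a point): centre, half-way up, of a loose white ceramic cartridge fuse with brass ends standing upright, 30 mm across, 65 mm high; a bystander.

How it is judged:
By the outcome, as a careful person would: the job done as asked, in the order asked, and still so for the second after the job is handed in, with the robot touching nothing.
It also fails if it takes over 45 s, if anything falls off the work surface, if the arm or the gripper's body presses on something with over 40 N, if the wrist force passes 120 N, or if a joint passes its speed limit or range.

### The arm

A 7-joint arm with a two-finger parallel gripper is mounted at the origin on the work surface. World frame = base frame: x ahead of the robot, y to its left, z up, the work surface at z = 0. Lengths are in m, angles in rad, forces in N, time in s.
With the tool pointing down it reaches from about 0.425 to 0.925 m from the base axis. Payload 6.8 kg.
Tool frame: the origin (TCP) lies midway between the tips of the shut fingers; the grasp point (between the pads) lies 19 mm behind it; z points along the fingers, x is the direction in which the jaws open and shut, and the axes are right-handed (so a half turn about z gives the same grasp; the last joint's range is limited). The gripper opens to 85 mm and grips with 20 to 120 N. Pads are 22 mm wide; open, the fingers measure 114 mm over their backs; the gripper's body (76 mm by 85 mm) begins 54 mm behind the grasp point. The pads swing forward as they close: fully open they stand 13 mm farther back than shut.
Start: joints at [1.003, 0.477, 0.022, 1.555, -0.011, 1.109, -0.083], TCP at [0.3, -0.605, 0.231] pointing down, gripper open.
Joint ranges: [-2.96, 2.96], [-0.34, 2.1], [-1.41, 1.46], [0.24, 2.44], [-1.37, 4.51], [0.17, 1.92], [-2.96, 2.96]. Speed limits (rad/s): [2.39, 2.39, 3.14, 3.14, 3.14, 3.14, 3.14].

### API

Orientations are given as a unit quaternion [w, x, y, z].
In Python, from station import bot gives the robot as it stands.
- The arm moves only by the tool step_arm, never from a script. Its argument "increments" is a list of rows, each a list of 7 numbers: the shift along the tool's x, y, z in cm, then the turn, a rotation vector about the tool's x, y, z in degrees, then the closure, from 0 (fully open) to 1 (shut). A call has 1 to 20 rows; each row shifts and turns the commanded pose from where the row before left it, along the tool's axes as they then stand; what a row does not reach is not made up. A row lasts 1/10 s, in which the tool goes at most 50 mm and 8.59 degrees, less where a joint would pass 70% of its speed; a pose out of reach is approached as far as the arm can. A call is refused whole if a number of a shift passes 5 or a number of a turn 8.59, either way. A call with a gripper value outside its range is refused whole. The fingers move at their own pace and stop on an object; "squeeze" is the grip in N (left out, the last holds). Time passes only in rows, so rows that do not move let the fingers close. It gives the time, the measured TCP pose, the force and the opening at its end, in the units of the state.
- bot.get_obs(): the state, without advancing time (a new reading comes with each control period).
- bot.read_camera(name): name is "scene" or "top" or "wrist"; returns a dict with "pixels" (400x640x3 uint8, red, green, blue), "vertical_fov" (degrees; the focal length in pixels is half the picture's height over the tangent of half this angle, whatever the lens; pixels are square), "cx", "cy" (the principal point, pixels), "k1" (the pictures are not rectified: a ray, as slopes to the right and down, at radius r is drawn at 1 + k1 r^2 times it, then the intrinsics apply), "camera_from_world" (4x4, takes a point from world to camera coordinates). Camera axes: x right, y down, z forward; pixel columns grow to the right and rows downward; lengths in m; the calibration is good to about 2 mm. A picture is of the moment at which its call begins. There is no depth.
- bot.hand_in(): hands the job in, once; it reports no verdict.
Trained networks look in a picture, given as the dict that the camera call returned (one of the last four; its "shot" number tells which), for a name from the list of things; names that differ only in an ending like _2 or _b are one class to them, and where a whole thing is asked for, a point or a joint stands for the part that bears it (a point fixed in the world has none). Each returns a list of dicts, best first, with "score" (0 to 1); they miss things now and then, are a little off and sometimes report something else, mostly with a low value. They report only what shows in the picture. A call takes as long as a camera call.
- bot.find_in(picture, query): "point" ([column, row] in pixels, amid what is visible of it).
- bot.cut_out(picture, query): "pixels" (400x640 bool, what is visible of it) and "point" ([column, row] in pixels, amid what is visible of it).
- bot.pinpoint(picture, query): "point" ([column, row] in pixels: a listed point, or the origin of a listed thing).
The state is a dict: "t": time; "q": joint angles; "joint_vel": joint speeds; "joint_torque": joint torques, N m; "eef_pos": TCP position; "tool_rot": TCP orientation; "contact_force": force on the tool from outside, world axes, zero at the start; "torque": the same for the moment, N m; "gripper_width": opening from 0.0 (shut) to 1.0 (fully open).
Only numpy, scipy, OpenCV 4.12 (cv2) and the standard library are available. Lean on these libraries where they do the work, as an engineer would, in place of code of your own. Each camera call takes 0.05 s, during which the arm holds its last target.

## Working session

There is one attempt and no reset: what is moved stays moved. The work goes in short steps, Python scripts to look and compute and a tool call to move; the robot and the scene stay as the last step left them, time stands still between calls to the robot, and variables do not carry over. Pictures are saved under pics/ and viewed, and the job is handed in when it is done.

Besides the shell and the picture viewer there is one more tool, called after ">>>" as name(argument=value, ...) on one line, values as JSON. step_arm: Moves the arm, as the interface text tells. Its arguments: {"type":"object","properties":{"increments":{"type":"array"},"squeeze":{"type":"number"}},"required":["increments"]}

```bash
ls; mkdir -p pics; cat > h.py <<'E'
import numpy as np, cv2
from station import bot
def K(p):
    f=p['pixels'].shape[0]/2/np.tan(np.radians(p['vertical_fov'])/2); return f
def ray(p,px):
    f=K(p); u=np.array([(px[0]-p['cx'])/f,(px[1]-p['cy'])/f]); s=u.copy()
    for _ in range(30): s=u/(1+p['k1']*(s@s))
    M=np.array(p['camera_from_world']); R,t=M[:3,:3],M[:3,3]
    d=R.T@np.array([s[0],s[1],1]); return -R.T@t, d/np.linalg.norm(d)
def proj(p,X):
    M=np.array(p['camera_from_world']); c=M[:3,:3]@np.asarray(X)+M[:3,3]; s=c[:2]/c[2]
    s=s*(1+p['k1']*(s@s)); return s*K(p)+[p['cx'],p['cy']]
def atz(p,px,z):
    o,d=ray(p,px); return o+d*(z-o[2])/d[2]
def tri(l):
    A=np.zeros((3,3));b=np.zeros(3)
    for p,px in l:
        o,d=ray(p,px);P=np.eye(3)-np.outer(d,d);A+=P;b+=P@o
    X=np.linalg.solve(A,b); return X,[np.linalg.norm(proj(p,X)-px) for p,px in l]
def save(p,n): cv2.imwrite('pics/'+n,cv2.cvtColor(p['pixels'],cv2.COLOR_RGB2BGR))
E
python3 - <<'E'
from h import *
P={n:bot.read_camera(n) for n in ['scene','top','wrist']}
for n in P: save(P[n],n+'0.png')
o=bot.get_obs();print(o['eef_pos'],o['tool_rot'],o['contact_force'])
for q in ['index','wide_leaf_hinge','wide_leaf_mid','wide_leaf_edge','narrow_leaf_mid','bin_mid','tape_mid','fuse_mid']:
    l=[]
    for n in ['scene','top','wrist']:
        r=bot.pinpoint(P[n],q)
        if r:
            print(q,n,np.round(r[0]['point']),round(r[0]['score'],2))
            if r[0]['score']>.4:l.append((P[n],np.array(r[0]['point'])))
    if len(l)>1:
        X,e=tri(l);print('   ',X.round(4),np.round(e,1))
E
```

```text
pics
[ 0.29935278 -0.60448719  0.2305344 ] [-3.41729050e-04  8.49636026e-01 -5.27369046e-01 -6.28690273e-04] [ 0.73873331  0.64023618 -0.10227614]
index scene [346. 211.] 0.89
index top [295. 204.] 0.81
    [0.5488 0.1262 0.0048] [0.8 0.8]
wide_leaf_hinge scene [355. 190.] 0.83
wide_leaf_hinge top [292. 217.] 0.8
    [0.5089 0.1384 0.0451] [3.1 2.9]
wide_leaf_mid scene [325. 178.] 0.9
wide_leaf_mid top [313. 226.] 0.72
    [0.4846 0.0708 0.059 ] [1.1 1.1]
wide_leaf_edge scene [312. 164.] 0.82
wide_leaf_edge top [326. 233.] 0.94
    [0.466  0.0362 0.0916] [0.8 0.8]
narrow_leaf_mid scene [318. 210.] 0.7
narrow_leaf_mid top [328. 187.] 0.88
    [0.589  0.0444 0.0625] [2.8 2.5]
bin_mid scene [239. 178.] 0.8
bin_mid top [402. 235.] 0.75
    [ 0.4667 -0.1626  0.0315] [0.7 0.7]
tape_mid scene [425. 271.] 0.65
tape_mid top [327. 234.] 0.67
    [ 0.5659  0.1918 -0.1204] [65.8 58. ]
fuse_mid scene [448. 220.] 0.55
fuse_mid top [201. 185.] 0.73
    [0.5921 0.3806 0.0385] [2.2 1.9]
```

View pics/scene0.png

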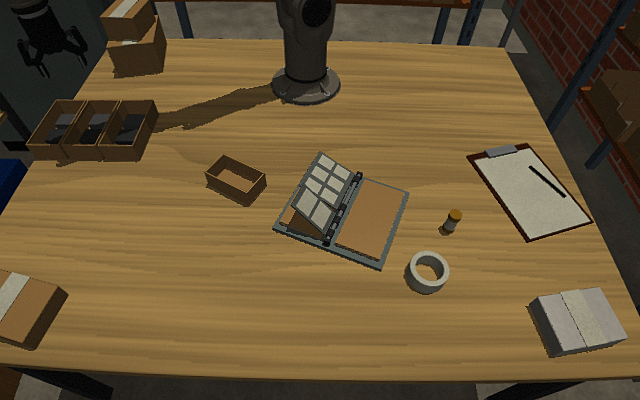

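View pics/top0.png

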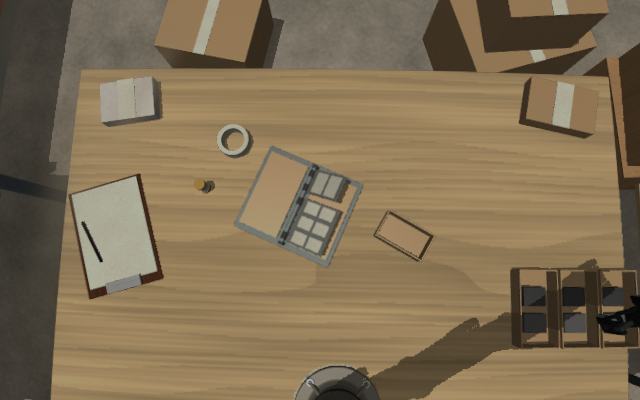

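Top view: the index is at about (298,206), with the spine from (283,243) to (316,167). The wide leaf is on the robot-near end, tape at (233,140), fuse at (202,185) and bin at (403,236). I'll zoom in to get the corners.

```bash
python3 - <<'E'
import cv2,numpy as np
a=cv2.imread('pics/top0.png')[135:275,225:375]; b=cv2.imread('pics/scene0.png')[140:280,265:415]
cv2.imwrite('pics/zt.png',cv2.resize(a,None,fx=5,fy=4.2857*0+4.2,interpolation=cv2.INTER_CUBIC))
cv2.imwrite('pics/zt.png',cv2.resize(a,None,fx=4,fy=4,interpolation=cv2.INTER_CUBIC))
cv2.imwrite('pics/zs.png',cv2.resize(b,None,fx=4,fy=4,interpolation=cv2.INTER_CUBIC))
E
```

```text
(no output)
```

View pics/zt.png

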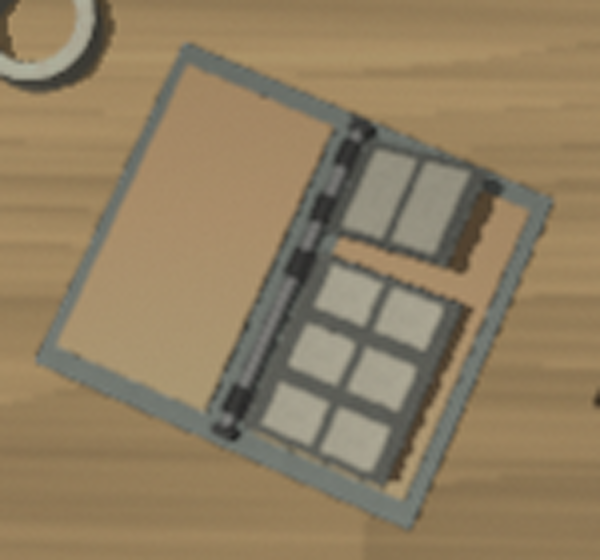

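View pics/zs.png

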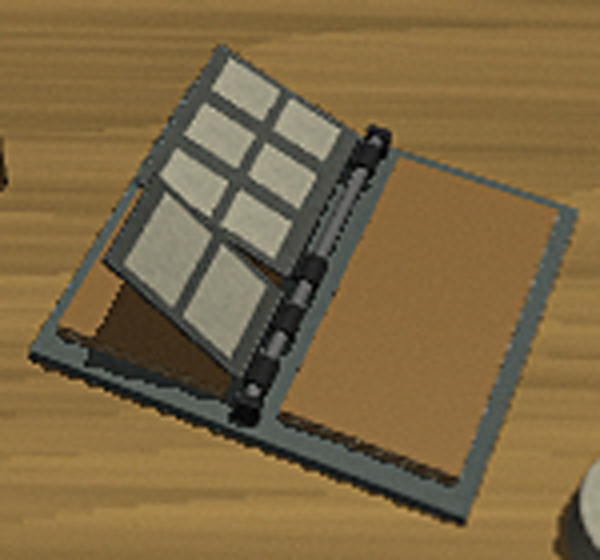

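```bash
cat > fit.py <<'E'
from h import *
from scipy.optimize import least_squares
def W(s,X):
    c,n=np.cos(s[2]),np.sin(s[2]); return np.array([s[0]+c*X[0]-n*X[1],s[1]+n*X[0]+c*X[1],X[2]])
def leaf(th,x,r,h=0.0025): # joint angle; r from axis
    return np.array([x,-r*np.cos(th)+h*np.sin(th)*1,0.028+r*np.sin(th)+h*np.cos(th)])
E
python3 - <<'E'
from fit import *
T=bot.read_camera('top');S=bot.read_camera('scene')
t=lambda u,v:np.array([225+u/4-.375,135+v/4-.375]); s_=lambda u,v:np.array([265+u/4-.375,140+v/4-.375])
B=[(T,t(188,45),(1,1)),(T,t(551,202),(1,-1)),(T,t(411,526),(-1,-1)),(T,t(38,357),(-1,1)),(S,s_(577,210),(-1,1)),(S,s_(465,515),(1,1)),(S,s_(32,352),(1,-1))]
L=[(T,t(470,305),.024,.125),(T,t(390,482),-.106,.125),(S,s_(222,45),-.106,.125)]
N=[(S,s_(107,262),.107,.125)]
def res(s):
    r=[proj(p,W(s,(.125*a,.1425*b,.012)))-px for p,px,(a,b) in B]
    r+=[proj(p,W(s,leaf(s[3],x,rr)))-px for p,px,x,rr in L]
    r+=[proj(p,W(s,leaf(s[4],x,rr)))-px for p,px,x,rr in N]
    return np.concatenate(r)
f=least_squares(res,[.55,.126,-.2,.5,.5],loss='soft_l1');print(f.x.round(4));print(res(f.x).reshape(-1,2).round(1))
s=f.x
for q in [('tape_mid',.02),('fuse_mid',.0325),('bin_mid',.0275)]:
  for p in (T,S):
    for r in bot.pinpoint(p,q[0])[:2]: print(q[0],r['score'],atz(p,r['point'],q[1]).round(3))
for X in [leaf(s[3],-.041,.125,-.0025),leaf(s[3],-.041,.0685,-.0025),(-.041,0,.028)]: print(W(s,X).round(4))
print(W(s,leaf(s[4],.072,.0685,0)).round(4))
M=np.array(T['camera_from_world']);print('topcam',(-M[:3,:3].T@M[:3,3]).round(2))
E
```

```text
[ 0.5471  0.1173 -0.3919  0.3758  0.7234]
[[-0.8 -1.4]
 [ 1.4 -1.2]
 [ 0.4  1. ]
 [-0.7  1.2]
 [ 0.3  0.1]
 [ 0.1  1.2]
 [-1.3 -0.3]
 [-1.  -0.4]
 [-1.1  1.4]
 [-1.4  0.3]
 [-0.2 -0.5]]
tape_mid 0.92 [0.728 0.314 0.02 ]
tape_mid 0.8 [0.721 0.304 0.02 ]
fuse_mid 0.45 [0.587 0.385 0.032]
fuse_mid 0.58 [0.594 0.376 0.032]
bin_mid 0.71 [ 0.462 -0.169  0.028]
bin_mid 0.81 [ 0.456 -0.168  0.027]
[0.4644 0.0246 0.0716]
[0.4845 0.0732 0.0508]
[0.5092 0.1329 0.028 ]
[0.594  0.0423 0.0733]
topcam [0.4  0.03 1.19]
```

```bash
python3 - <<'E'
from fit import *
T=bot.read_camera('top');S=bot.read_camera('scene')
s=[.5471,.1173,-.3919]
def draw(p,o,a,b,name):
    im=cv2.resize(cv2.cvtColor(p['pixels'],cv2.COLOR_RGB2BGR)[o[1]:o[1]+140,o[0]:o[0]+150],None,fx=5,fy=4.28*0+4,interpolation=cv2.INTER_CUBIC)
    f=lambda X:tuple(int(v) for v in ((proj(p,W(s,X))-o+.5)*[5,4]))
    def poly(c,col): cv2.polylines(im,[np.array([f(x) for x in c])],True,col,1)
    poly([(.125*i,.1425*j,.012) for i,j in [(1,1),(1,-1),(-1,-1),(-1,1)]],(0,255,0))
    for th,col in ((a,(0,0,255)),(b,(255,0,255))):
        poly([leaf(th,x,r) for x,r in [(.024,.125),(-.106,.125),(-.106,.012),(.024,.012)]],col)
        poly([leaf(th,x,r) for x,r in [(.107,.125),(.037,.125),(.037,.012),(.107,.012)]],col)
    cv2.imwrite('pics/'+name,im)
draw(T,np.array([225,135]),.38,.55,'ot.png');draw(S,np.array([265,140]),.38,.55,'os.png')
E
```

```text
(no output)
```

View pics/ot.png

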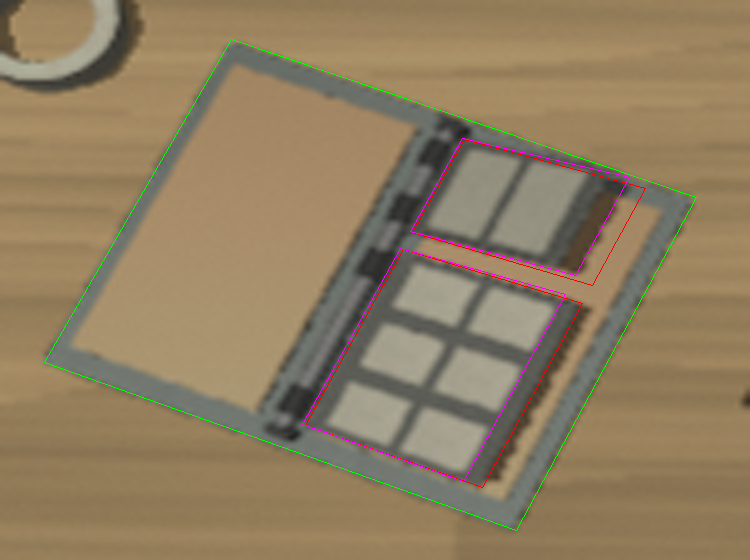

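View pics/os.png

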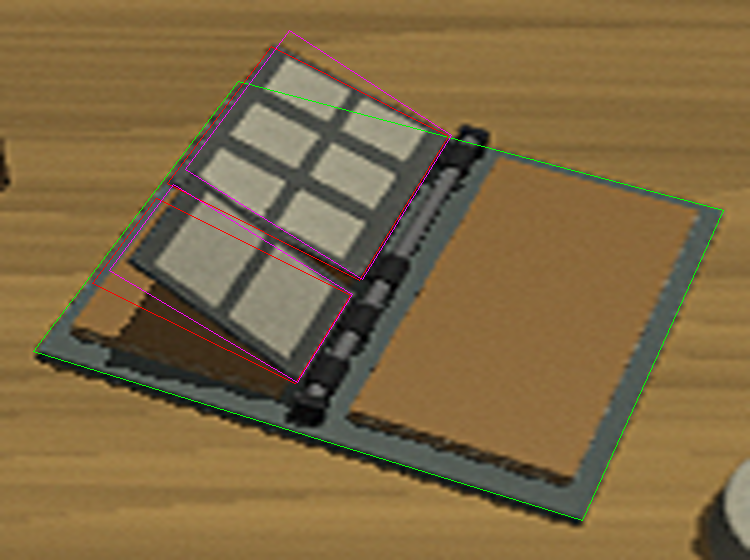

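```bash
cat > plan.py <<'E'
from fit import *
from scipy.spatial.transform import Rotation as Ro
s=np.array([.5471,.1173,-.3919])
def q2R(q): return Ro.from_quat([q[1],q[2],q[3],q[0]])
def pose(x,y,z,phi):
    Rb=np.array([[np.cos(s[2]),-np.sin(s[2]),0],[np.sin(s[2]),np.cos(s[2]),0],[0,0,1]])
    R=Rb@np.column_stack([[1,0,0],[0,-1,0],[0,0,-1]])
    return W(s,(x,y,z)),Ro.from_matrix(R)*Ro.from_euler('x',phi,degrees=True)
def base(p):
    d=np.asarray(p)-[s[0],s[1],0];c,n=np.cos(s[2]),np.sin(s[2]);return np.array([c*d[0]+n*d[1],-n*d[0]+c*d[1],d[2]])
def rows(wps,start=None):
    # wps: list of (x,y,z,phi,n)
    o=bot.get_obs(); p,R=(np.array(o['eef_pos']),q2R(o['tool_rot'])) if start is None else start
    out=[]
    for x,y,z,phi,n in wps:
        P,Q=pose(x,y,z,phi); 
        for k in range(n):
            m=n-k; dp=R.inv().apply((P-p)/m)*100; rv=(R.inv()*Q).as_rotvec(degrees=True)/m
            r=[round(v,1) for v in dp]+[round(v,1) for v in rv]+[1]
            out.append(r); p=p+R.apply(np.array(r[:3])/100); R=R*Ro.from_rotvec(r[3:6],degrees=True)
    for r in out: print(r,',',sep='')
    print('max',np.abs(out)[:,:6].max(0),'end',base(p).round(4))
def st():
    o=bot.get_obs();R=q2R(o['tool_rot']);Rb=Ro.from_euler('z',s[2])
    M=Rb.inv()*R; z=M.apply([0,0,1]); x=M.apply([1,0,0])
    print('t',o['t'],'base',base(o['eef_pos']).round(4),'phi',np.degrees(np.arctan2(z[1],-z[2])).round(1),'toolx',x.round(3),'F',Rb.inv().apply(o['contact_force']).round(1),'q',np.round(o['q'],2),'g',o['gripper_width'])
E
python3 -c "
from plan import *
st()
rows([(-.055,-.2,.16,0,17)])"
```

```text
t 1.85 base [ 0.0471 -0.762   0.2313] phi -0.0 toolx [ 0.752 -0.659  0.   ] F [-0.5  0.4 -0.3] q [ 1.    0.48  0.02  1.56 -0.01  1.11 -0.08] g 0.9970347477951594
[np.float64(-2.6), np.float64(-2.1), np.float64(0.4), np.float64(0.0), np.float64(-0.0), np.float64(-2.4), 1],
[np.float64(-2.5), np.float64(-2.2), np.float64(0.4), np.float64(0.0), np.float64(-0.0), np.float64(-2.4), 1],
[np.float64(-2.4), np.float64(-2.3), np.float64(0.4), np.float64(0.0), np.float64(-0.0), np.float64(-2.4), 1],
[np.float64(-2.4), np.float64(-2.4), np.float64(0.4), np.float64(0.0), np.float64(-0.0), np.float64(-2.4), 1],
[np.float64(-2.2), np.float64(-2.5), np.float64(0.4), np.float64(0.0), np.float64(-0.0), np.float64(-2.4), 1],
[np.float64(-2.1), np.float64(-2.6), np.float64(0.4), np.float64(0.0), np.float64(-0.0), np.float64(-2.4), 1],
[np.float64(-2.0), np.float64(-2.7), np.float64(0.4), np.float64(0.0), np.float64(-0.0), np.float64(-2.4), 1],
[np.float64(-1.9), np.float64(-2.8), np.float64(0.4), np.float64(0.0), np.float64(-0.0), np.float64(-2.4), 1],
[np.float64(-1.8), np.float64(-2.8), np.float64(0.
[... 308 characters left out ...]
at64(-3.0), np.float64(0.5), np.float64(0.0), np.float64(-0.0), np.float64(-2.5), 1],
[np.float64(-1.3), np.float64(-3.1), np.float64(0.4), np.float64(0.0), np.float64(-0.0), np.float64(-2.4), 1],
[np.float64(-1.2), np.float64(-3.2), np.float64(0.5), np.float64(0.0), np.float64(-0.0), np.float64(-2.5), 1],
[np.float64(-1.0), np.float64(-3.2), np.float64(0.4), np.float64(0.0), np.float64(-0.0), np.float64(-2.4), 1],
[np.float64(-0.9), np.float64(-3.3), np.float64(0.5), np.float64(0.0), np.float64(-0.0), np.float64(-2.5), 1],
[np.float64(-0.8), np.float64(-3.3), np.float64(0.4), np.float64(0.0), np.float64(-0.0), np.float64(-2.4), 1],
max [2.6 3.3 0.5 0.  0.  2.5] end [-0.0552 -0.1997  0.1603]
```

>>> step_arm(increments=[[-2.6,-2.1,0.4,0,0,-2.4,1],[-2.5,-2.2,0.4,0,0,-2.4,1],[-2.4,-2.3,0.4,0,0,-2.4,1],[-2.4,-2.4,0.4,0,0,-2.4,1],[-2.2,-2.5,0.4,0,0,-2.4,1],[-2.1,-2.6,0.4,0,0,-2.4,1],[-2.0,-2.7,0.4,0,0,-2.4,1],[-1.9,-2.8,0.4,0,0,-2.4,1],[-1.8,-2.8,0.4,0,0,-2.4,1],[-1.7,-2.9,0.4,0,0,-2.5,1],[-1.6,-3.0,0.4,0,0,-2.4,1],[-1.4,-3.0,0.5,0,0,-2.5,1],[-1.3,-3.1,0.4,0,0,-2.4,1],[-1.2,-3.2,0.5,0,0,-2.5,1],[-1.0,-3.2,0.4,0,0,-2.4,1],[-0.9,-3.3,0.5,0,0,-2.5,1],[-0.8,-3.3,0.4,0,0,-2.4,1]])

```text
t: 3.55
eef_pos: [0.4201, -0.0449, 0.1604]
tool_rot: [0.0, 0.981, -0.194, 0.0]
contact_force: [1.4, -0.2, 0.2]
gripper_width: 0.002
```

```bash
sed -i 's/r=\[round(v,1) for v in dp\]+\[round(v,1) for v in rv\]/r=[round(float(v),1)+0 for v in dp]+[round(float(v),1)+0 for v in rv]/' plan.py; python3 -c "
from plan import *
st()
rows([(-.055,-.2,.16,40,6)])"
```

```text
t 3.55 base [-0.0554 -0.1984  0.1604] phi 0.0 toolx [1.    0.001 0.001] F [1.3 0.3 0.2] q [ 0.36  0.18 -0.43  2.18  0.11  0.8  -0.54] g 0.0015568840280937785
[0.0, 0.0, 0.0, 6.7, 0.0, 0.0, 1],
[0.0, 0.0, 0.0, 6.7, 0.0, 0.0, 1],
[0.0, 0.0, 0.0, 6.6, 0.0, 0.0, 1],
[0.0, 0.1, 0.0, 6.7, 0.0, 0.0, 1],
[0.0, 0.0, 0.0, 6.6, 0.0, 0.0, 1],
[0.0, 0.1, 0.0, 6.7, 0.0, 0.1, 1],
max [0.  0.1 0.  6.7 0.  0.1] end [-0.0554 -0.2002  0.1595]
```

>>> step_arm(increments=[[0,0,0,6.7,0,0,1],[0,0,0,6.7,0,0,1],[0,0,0,6.7,0,0,1],[0,0,0,6.7,0,0,1],[0,0,0,6.7,0,0,1],[0,0,0,6.7,0,0,1],[0,0,0,0,0,0,1]])

```text
t: 4.25
eef_pos: [0.4189, -0.0489, 0.1589]
tool_rot: [-0.338, 0.92, -0.187, 0.067]
contact_force: [-0.1, 1.0, -0.1]
gripper_width: -0.004
```

```bash
python3 -c "
from plan import *
st()
p=bot.read_camera('scene');save(p,'s1.png')
p=bot.read_camera('wrist');save(p,'w1.png')"
```

```text
t 4.25 base [-0.055  -0.2026  0.1589] phi 40.3 toolx [ 1.    -0.007 -0.003] F [-0.5  0.9 -0.1] q [ 0.96  0.34 -0.56  2.25 -0.78  0.8   0.64] g -0.003651868993675431
```

View pics/s1.png

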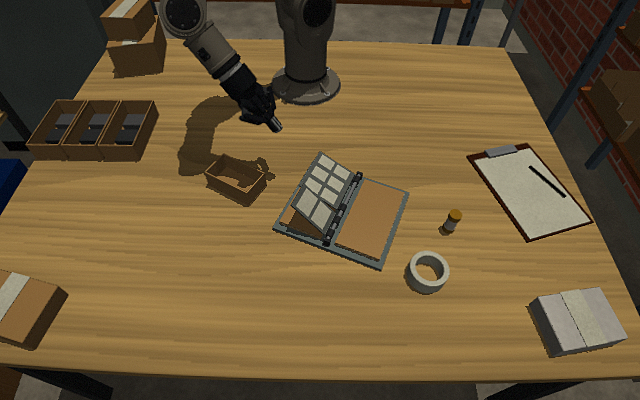

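View pics/w1.png

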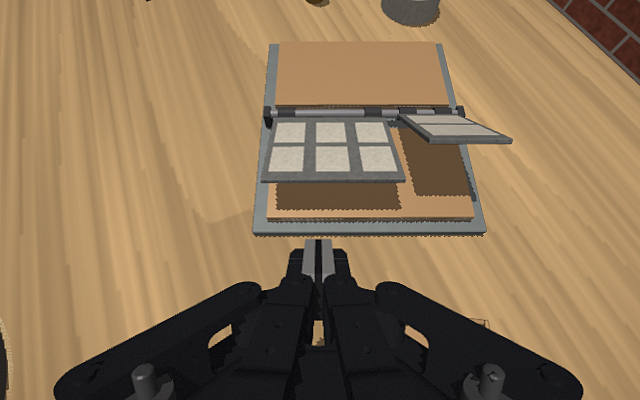

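The wrist view shows the wide leaf's free edge from (263,180) to (405,178), with a clear gap beneath it and the fingers at (320,245). I'll check the fit against this view.

```bash
python3 - <<'E'
from plan import *
p=bot.read_camera('wrist');im=cv2.cvtColor(p['pixels'],cv2.COLOR_RGB2BGR)
f=lambda X:tuple(int(round(v)) for v in proj(p,W(s,X)))
def poly(c,col): cv2.polylines(im,[np.array([f(x) for x in c])],True,col,1)
poly([(.125*i,.1425*j,.012) for i,j in [(1,1),(1,-1),(-1,-1),(-1,1)]],(0,255,0))
poly([leaf(.38,x,r) for x,r in [(.024,.125),(-.106,.125),(-.106,.012),(.024,.012)]],(0,0,255))
poly([leaf(.72,x,r) for x,r in [(.107,.125),(.037,.125),(.037,.012),(.107,.012)]],(255,0,0))
cv2.imwrite('pics/ow.png',im)
rows([(-.055,-.155,.046,40,6),(-.055,-.118,.046,40,4)])
E
```

```text
[0.0, 0.7, 1.9, 0.0, 0.0, 0.0, 1],
[0.0, 0.7, 1.9, 0.0, 0.0, 0.0, 1],
[0.0, 0.6, 2.0, 0.0, 0.0, 0.0, 1],
[0.0, 0.7, 1.9, 0.0, 0.0, 0.0, 1],
[0.0, 0.6, 2.0, 0.0, 0.0, 0.0, 1],
[0.0, 0.7, 1.9, -0.1, 0.0, 0.0, 1],
[0.0, -0.7, 0.6, 0.0, 0.0, 0.0, 1],
[0.0, -0.7, 0.6, 0.0, 0.0, 0.0, 1],
[0.0, -0.7, 0.6, 0.0, 0.0, 0.0, 1],
[0.0, -0.7, 0.6, 0.0, 0.0, 0.0, 1],
max [0.  0.7 2.  0.1 0.  0. ] end [-0.0551 -0.1183  0.0456]
```

View pics/ow.png

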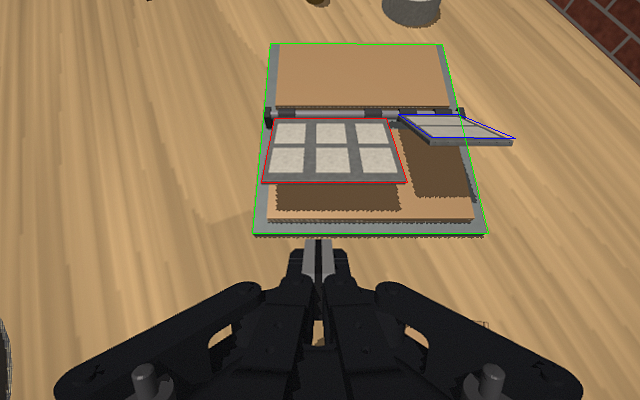

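The fit overlays well: wide about 0.38 rad, narrow about 0.72 rad. Next I'll go under the free edge.

```bash
cat >> plan.py <<'E'
def arc(th,phi,rc=None,L=.025,gap=0.):
    ph=np.radians(phi);n=np.array([np.cos(ph),np.sin(ph)]);f=np.array([np.sin(ph),-np.cos(ph)]);h=.0025
    r=.125 if rc is None else rc
    C=np.array([-r*np.cos(th)-h*np.sin(th),.028+r*np.sin(th)-h*np.cos(th)])
    t=C-n*(.011+gap)+(f*L if rc is None else 0)
    return (-.055,t[0],t[1],phi,1)
E
python3 -c "
from plan import *
a=arc(.38,40,gap=.008);print(a)
rows([(-.055,-.155,.055,40,6),a[:4]+(4,)])"
```

```text
(-0.055, np.float64(-0.11549553479769334), np.float64(0.04067932142566287), 40, 1)
[0.0, 0.6, 1.8, 0.0, 0.0, 0.0, 1],
[0.0, 0.6, 1.8, 0.0, 0.0, 0.0, 1],
[0.0, 0.6, 1.8, 0.0, 0.0, 0.0, 1],
[0.0, 0.5, 1.8, 0.0, 0.0, 0.0, 1],
[0.0, 0.6, 1.9, 0.0, 0.0, 0.0, 1],
[0.0, 0.5, 1.8, -0.1, 0.0, 0.0, 1],
[0.0, -0.5, 0.9, 0.0, 0.0, 0.0, 1],
[0.0, -0.5, 0.9, 0.0, 0.0, 0.0, 1],
[0.0, -0.6, 0.9, 0.0, 0.0, 0.0, 1],
[0.0, -0.5, 1.0, 0.0, 0.0, 0.0, 1],
max [0.  0.6 1.9 0.1 0.  0. ] end [-0.0552 -0.1153  0.0404]
```

>>> step_arm(increments=[[0,0.6,1.8,0,0,0,1],[0,0.6,1.8,0,0,0,1],[0,0.6,1.8,0,0,0,1],[0,0.5,1.8,0,0,0,1],[0,0.6,1.9,0,0,0,1],[0,0.5,1.8,0,0,0,1],[0,0,0,0,0,0,1]])

```text
t: 5.1
eef_pos: [0.4367, -0.0027, 0.0548]
tool_rot: [-0.337, 0.922, -0.181, 0.066]
contact_force: [0.4, -0.2, 0.1]
gripper_width: 0.003
```

```bash
python3 -c "
from plan import *
st()
a=arc(.38,40,gap=.008)
rows([a[:4]+(4,)])
p=bot.read_camera('wrist');save(p,'w2.png')
"
```

```text
t 5.1 base [-0.0562 -0.1531  0.0548] phi 40.2 toolx [ 1.     0.005 -0.001] F [ 0.4 -0.   0.1] q [ 0.89  0.6  -0.63  2.3  -0.89  0.47  0.79] g 0.0025209758874308484
[0.0, -0.5, 0.9, 0.0, 0.1, 0.0, 1],
[0.0, -0.5, 0.9, -0.1, 0.0, 0.1, 1],
[0.1, -0.5, 0.9, 0.0, 0.1, 0.0, 1],
[0.0, -0.5, 0.8, -0.1, 0.0, 0.1, 1],
max [0.1 0.5 0.9 0.1 0.1 0.1] end [-0.0553 -0.1152  0.041 ]
```

View pics/w2.png

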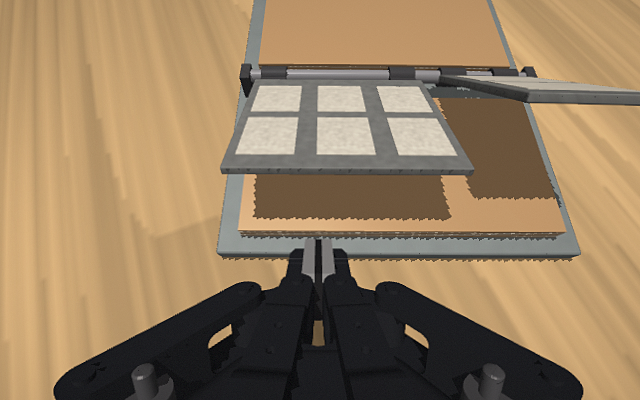

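The fingertips at (320,240) are below and outside the leaf edge, which is at row 172. The way in is clear.

>>> step_arm(increments=[[0,-0.5,0.9,0,0,0,1],[0,-0.5,0.9,0,0,0,1],[0,-0.5,0.9,0,0,0,1],[0,-0.5,0.8,0,0,0,1],[0,0,0,0,0,0,1]])

```text
t: 5.65
eef_pos: [0.4513, 0.0315, 0.0414]
tool_rot: [-0.338, 0.921, -0.182, 0.067]
contact_force: [-0.4, 0.7, -0.1]
gripper_width: 0.001
```

```bash
python3 -c "
from plan import *
st()
p=bot.read_camera('wrist');save(p,'w3.png')
rows([arc(.38,40)]+[arc(t,40) for t in np.arange(.44,.9,.07)])
"
```

```text
t 5.65 base [-0.0558 -0.1159  0.0414] phi 40.3 toolx [ 1.     0.002 -0.   ] F [-0.7  0.5 -0.1] q [ 0.85  0.65 -0.69  2.3  -0.95  0.38  0.79] g 0.0007391536641612116
[0.1, -0.8, 0.1, -0.2, 0.1, 0.0, 1],
[0.0, -0.7, -0.3, 0.0, 0.0, 0.0, 1],
[0.0, -0.8, -0.4, 0.0, 0.0, 0.0, 1],
[0.0, -0.8, -0.3, 0.0, 0.0, 0.0, 1],
[0.0, -0.9, -0.2, 0.0, 0.0, 0.0, 1],
[0.0, -0.8, -0.2, 0.0, 0.0, 0.0, 1],
[0.0, -0.9, -0.1, 0.0, 0.0, 0.0, 1],
[0.0, -0.9, -0.1, 0.0, 0.0, 0.0, 1],
max [0.1 0.9 0.4 0.2 0.1 0. ] end [-0.0547 -0.0758  0.0953]
```

View pics/w3.png

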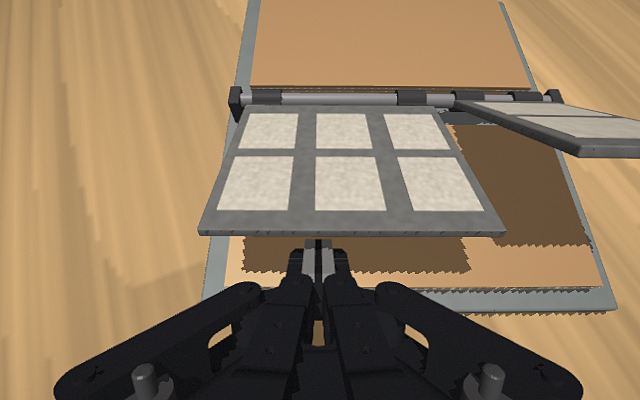

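```bash
python3 - <<'E'
from plan import *
p=bot.read_camera('wrist')
o=bot.get_obs();R=q2R(o['tool_rot']);P=np.array(o['eef_pos'])
for v in [(0,0,0),(0,-.011,0),(0,-.011,-.025),(0,.011,0)]: print(v,proj(p,P+R.apply(v)).round(0))
for th in (.36,.38,.4): print(th,proj(p,W(s,leaf(th,-.055,.125,-.0025))).round(0),proj(p,W(s,leaf(th,-.055,.125,.0025))).round(0))
r=bot.pinpoint(p,'wide_leaf_edge');print(r[0],proj(p,W(s,leaf(.38,-.041,.125,0))))
E
```

```text
(0, 0, 0) [319. 256.]
(0, -0.011, 0) [319. 236.]
(0, -0.011, -0.025) [319. 260.]
(0, 0.011, 0) [319. 274.]
0.36 [320. 242.] [320. 235.]
0.38 [320. 239.] [320. 231.]
0.4 [320. 235.] [320. 227.]
{'point': [353.1, 231.6], 'score': 0.84} [353.1724027  235.16642175]
```

>>> step_arm(increments=[[0.1,-0.8,0.1,0,0,0,1],[0,-0.7,-0.3,0,0,0,1],[0,-0.8,-0.4,0,0,0,1],[0,-0.8,-0.3,0,0,0,1],[0,0,0,0,0,0,1]])

```text
t: 6.3
eef_pos: [0.4595, 0.0466, 0.0694]
tool_rot: [-0.337, 0.921, -0.182, 0.068]
contact_force: [0.4, -0.6, 0.1]
gripper_width: -0.002
```

```bash
python3 -c "
from plan import *
st()
p=bot.read_camera('wrist');save(p,'w4.png')
rows([arc(t,40) for t in np.arange(.65,.9,.07)])
"
```

```text
t 6.3 base [-0.0539 -0.0988  0.0694] phi 40.2 toolx [1.    0.001 0.002] F [ 0.6 -0.4  0.1] q [ 0.81  0.58 -0.69  2.3  -0.96  0.42  0.72] g -0.001964097452418339
[-0.1, -0.9, -0.1, -0.2, 0.0, 0.1, 1],
[0.0, -0.8, -0.2, 0.0, 0.0, 0.0, 1],
[0.0, -0.9, -0.1, 0.0, 0.0, 0.0, 1],
[0.0, -0.9, -0.1, 0.0, 0.0, 0.0, 1],
max [0.1 0.9 0.2 0.2 0.  0.1] end [-0.0551 -0.0756  0.0952]
```

View pics/w4.png

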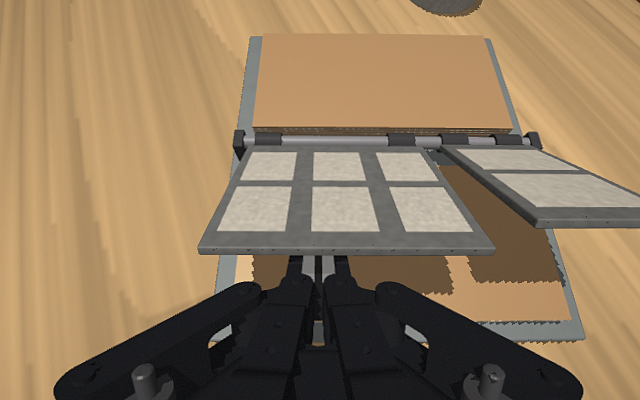

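The leaf now rests on the fingers and is rising, with the base still in place. I'll continue the arc.

>>> step_arm(increments=[[0,-0.9,-0.1,0,0,0,1],[0,-0.8,-0.2,0,0,0,1],[0,-0.9,-0.1,0,0,0,1],[0,-0.9,-0.1,0,0,0,1],[0,0,0,0,0,0,1]])

```text
t: 6.85
eef_pos: [0.4685, 0.069, 0.0957]
tool_rot: [-0.337, 0.921, -0.182, 0.067]
contact_force: [-0.2, -0.8, -0.0]
gripper_width: 0.001
```

```bash
cat >> plan.py <<'E'
def ph(t): return float(np.interp(t,[.87,1.6,2.2],[40,10,0]))
E
python3 -c "
from plan import *
st()
p=bot.read_camera('wrist');save(p,'w5.png')
rows([arc(t,ph(t),rc=.1) for t in np.arange(.94,1.62,.07)])
"
```

```text
t 6.85 base [-0.0542 -0.0747  0.0957] phi 40.2 toolx [1.    0.002 0.002] F [ 0.1 -0.8 -0. ] q [ 0.75  0.51 -0.7   2.29 -0.96  0.44  0.65] g 0.0010309250304869461
[-0.1, -0.8, -0.1, -3.1, 0.0, 0.1, 1],
[0.0, -0.7, 0.0, -2.9, 0.0, 0.0, 1],
[0.0, -0.7, 0.0, -2.8, 0.0, 0.0, 1],
[0.0, -0.7, 0.0, -2.9, 0.0, 0.0, 1],
[0.0, -0.7, 0.0, -2.9, 0.0, 0.0, 1],
[0.0, -0.7, 0.0, -2.9, 0.0, 0.0, 1],
[0.0, -0.7, 0.0, -2.9, 0.0, 0.0, 1],
[0.0, -0.7, 0.1, -2.8, 0.0, 0.0, 1],
[0.0, -0.6, 0.0, -2.9, 0.0, 0.0, 1],
[0.0, -0.7, 0.1, -2.9, 0.0, 0.0, 1],
max [0.1 0.8 0.1 3.1 0.  0.1] end [-0.0553 -0.0138  0.1259]
```

View pics/w5.png

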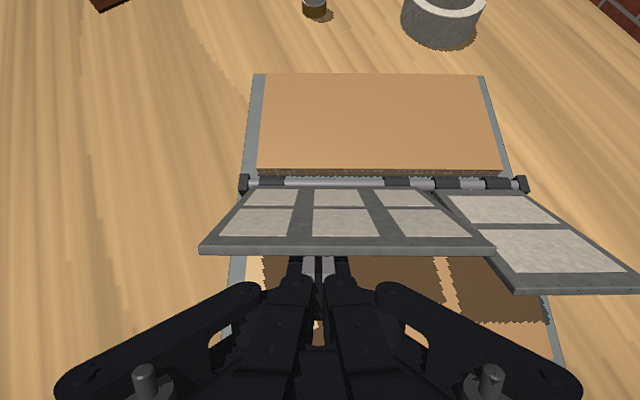

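>>> step_arm(increments=[[0,-0.8,-0.1,-3,0,0,1],[0,-0.7,0,-2.9,0,0,1],[0,-0.7,0,-2.9,0,0,1],[0,-0.7,0,-2.9,0,0,1],[0,-0.7,0,-2.9,0,0,1],[0,-0.7,0,-2.9,0,0,1],[0,-0.7,0,-2.9,0,0,1],[0,-0.7,0.1,-2.8,0,0,1],[0,-0.6,0,-2.9,0,0,1],[0,-0.7,0.1,-2.9,0,0,1],[0,0,0,0,0,0,1]])

```text
t: 8.0
eef_pos: [0.4918, 0.1272, 0.1256]
tool_rot: [-0.096, 0.977, -0.191, 0.019]
contact_force: [-0.2, -0.0, -0.8]
gripper_width: -0.0
```

```bash
python3 -c "
from plan import *
st()
p=bot.read_camera('scene');save(p,'s6.png')
rows([arc(t,ph(t),rc=.1) for t in np.arange(1.65,2.7,.07)])
"
```

```text
t 8.0 base [-0.0548 -0.012   0.1256] phi 11.2 toolx [1.    0.005 0.001] F [-0.2 -0.1 -0.8] q [-0.15  0.31 -0.15  2.12 -0.19  0.6  -0.53] g -4.24172922741603e-06
[0.0, -0.8, 0.1, -2.1, 0.0, 0.2, 1],
[0.0, -0.7, 0.1, -1.2, 0.0, 0.0, 1],
[0.0, -0.6, 0.2, -1.1, 0.0, 0.0, 1],
[0.0, -0.7, 0.2, -1.2, 0.0, 0.0, 1],
[0.0, -0.6, 0.3, -1.2, 0.0, 0.0, 1],
[0.0, -0.7, 0.2, -1.1, 0.0, 0.0, 1],
[0.0, -0.6, 0.4, -1.2, 0.0, 0.0, 1],
[0.0, -0.6, 0.3, -1.2, 0.0, 0.0, 1],
[0.0, -0.6, 0.4, -1.0, 0.0, 0.0, 1],
[0.0, -0.5, 0.4, 0.0, 0.0, 0.0, 1],
[0.0, -0.6, 0.5, 0.0, 0.0, 0.0, 1],
[0.0, -0.4, 0.5, 0.0, 0.0, 0.0, 1],
[0.0, -0.5, 0.5, 0.0, 0.0, 0.0, 1],
[0.0, -0.4, 0.5, 0.0, 0.0, 0.0, 1],
[0.0, -0.4, 0.6, 0.0, 0.0, 0.0, 1],
[0.0, -0.3, 0.6, 0.0, 0.0, 0.0, 1],
max [0.  0.8 0.6 2.1 0.  0.2] end [-0.0549  0.0779  0.0734]
```

View pics/s6.png

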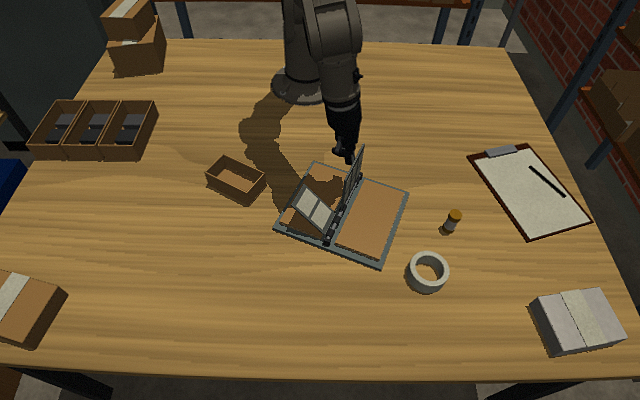

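The leaf stands upright at (352,175), and the base and bystanders haven't moved. I'll push it over.

>>> step_arm(increments=[[0,-0.8,0.1,-2.1,0,0,1],[0,-0.7,0.1,-1.2,0,0,1],[0,-0.6,0.2,-1.1,0,0,1],[0,-0.7,0.2,-1.2,0,0,1],[0,-0.6,0.3,-1.2,0,0,1],[0,-0.7,0.2,-1.1,0,0,1],[0,-0.6,0.4,-1.2,0,0,1],[0,-0.6,0.3,-1.2,0,0,1],[0,-0.6,0.4,-1.0,0,0,1],[0,-0.5,0.4,0,0,0,1],[0,-0.6,0.5,0,0,0,1],[0,-0.4,0.5,0,0,0,1],[0,-0.5,0.5,0,0,0,1],[0,-0.4,0.5,0,0,0,1],[0,-0.4,0.6,0,0,0,1],[0,-0.3,0.6,0,0,0,1],[0,0,0,0,0,0,1]])

```text
t: 9.75
eef_pos: [0.5259, 0.2093, 0.0725]
tool_rot: [0.001, 0.981, -0.194, -0.001]
contact_force: [-0.7, -0.2, 0.5]
gripper_width: -0.003
```

```bash
python3 -c "
from plan import *
st()
p=bot.read_camera('scene');save(p,'s7.png')
rows([arc(t,ph(t),rc=.1) for t in np.arange(2.77,3.1,.07)]+[arc(3.1,0,rc=.1)])
"
```

```text
t 9.75 base [-0.0547  0.0769  0.0725] phi -0.1 toolx [ 1.     0.001 -0.001] F [-0.6 -0.4  0.5] q [-0.45  0.5  -0.05  1.94  0.04  0.7  -0.92] g -0.0028844476911354076
[0.0, -0.5, 0.6, 0.1, 0.0, 0.0, 1],
[0.0, -0.2, 0.7, 0.0, 0.0, 0.0, 1],
[0.0, -0.2, 0.7, 0.0, 0.0, 0.0, 1],
[0.0, -0.2, 0.6, 0.0, 0.0, 0.0, 1],
[0.0, -0.1, 0.7, 0.0, 0.0, 0.0, 1],
[0.0, 0.0, 0.5, 0.0, 0.0, 0.0, 1],
max [0.  0.5 0.7 0.1 0.  0. ] end [-0.0546  0.0886  0.0349]
```

View pics/s7.png

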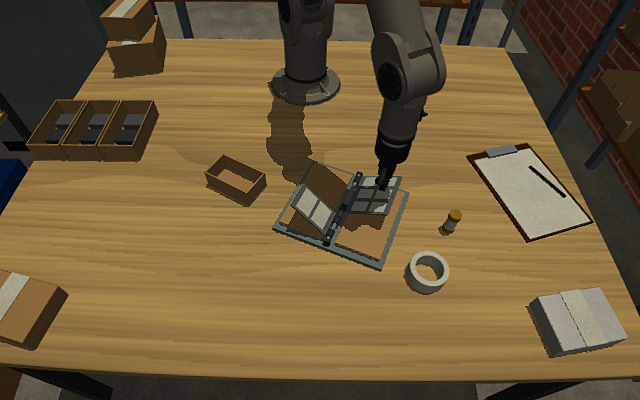

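The leaf is over the spine and partway down on the +y side. Now I'll press it flat, checking the force as I go.

>>> step_arm(increments=[[0,-0.5,0.6,0,0,0,1],[0,-0.2,0.7,0,0,0,1],[0,-0.2,0.7,0,0,0,1],[0,-0.2,0.6,0,0,0,1],[0,-0.1,0.7,0,0,0,1],[0,0,0.4,0,0,0,1],[0,0,0,0,0,0,1]])

```text
t: 10.5
eef_pos: [0.5302, 0.2196, 0.0356]
tool_rot: [0.001, 0.981, -0.195, -0.001]
contact_force: [-0.6, 0.4, 1.0]
gripper_width: 0.005
```

>>> step_arm(increments=[[0,0,0.3,0,0,0,1],[0,0,0.1,0,0,0,1],[0,0,0,0,0,0,1]])

```text
t: 10.8
eef_pos: [0.5308, 0.2197, 0.0324]
tool_rot: [0.001, 0.981, -0.195, -0.0]
contact_force: [-0.1, -0.7, -0.4]
gripper_width: 0.002
```

>>> step_arm(increments=[[0,0,0.1,0,0,0,1],[0,0,0.1,0,0,0,1],[0,0,0,0,0,0,1]])

```text
t: 11.1
eef_pos: [0.5309, 0.2198, 0.0306]
tool_rot: [0.001, 0.981, -0.195, -0.0]
contact_force: [0.0, -0.2, 1.9]
gripper_width: -0.001
```

>>> step_arm(increments=[[0,0,0.1,0,0,0,1],[0,0,0,0,0,0,1]])

```text
t: 11.3
eef_pos: [0.531, 0.2198, 0.0304]
tool_rot: [0.001, 0.981, -0.195, -0.0]
contact_force: [-2.5, -1.4, 11.4]
gripper_width: -0.001
```

It stopped at z = 30.4 mm (a flat leaf's face is expected at 30.5) with 11 N. I'll retreat straight up.

>>> step_arm(increments=[[0,0,-0.3,0,0,0,1],[0,0,-1,0,0,0,1],[0,0,-2,0,0,0,1],[0,0,-3,0,0,0,1],[0,0,-3,0,0,0,1],[0,0,-3,0,0,0,1],[0,0,-3,0,0,0,1],[0,0,0,0,0,0,1]])

```text
t: 12.1
eef_pos: [0.5334, 0.2213, 0.1874]
tool_rot: [-0.002, 0.981, -0.195, 0.003]
contact_force: [0.3, -0.4, -0.1]
gripper_width: -0.003
```

```bash
python3 - <<'E'
from plan import *
st()
for nm in ('scene','wrist'):
    p=bot.read_camera(nm);im=cv2.cvtColor(p['pixels'],cv2.COLOR_RGB2BGR);cv2.imwrite(f'pics/{nm}8raw.png',im)
    o=np.array([265,140]) if nm=='scene' else np.array([0,0]); k=4 if nm=='scene' else 1
    if nm=='scene': im=cv2.resize(im[140:280,265:415],None,fx=4,fy=4,interpolation=cv2.INTER_CUBIC)
    f=lambda X:tuple(int(round(v)) for v in (proj(p,W(s,X))-o+(.5 if k>1 else 0))*k)
    def poly(c,col): cv2.polylines(im,[np.array([f(x) for x in c])],True,col,1)
    poly([(.125*i,.1425*j,.012) for i,j in [(1,1),(1,-1),(-1,-1),(-1,1)]],(0,255,0))
    poly([leaf(3.1416,x,r,-.0025) for x,r in [(.024,.125),(-.106,.125),(-.106,.012),(.024,.012)]],(0,0,255))
    poly([leaf(3.05,x,r,-.0025) for x,r in [(.024,.125),(-.106,.125),(-.106,.012),(.024,.012)]],(255,0,255))
    poly([leaf(.72,x,r) for x,r in [(.107,.125),(.037,.125),(.037,.012),(.107,.012)]],(255,0,0))
    cv2.imwrite(f'pics/{nm}8.png',im)
E
```

```text
t 12.1 base [-0.0523  0.0909  0.1874] phi 0.3 toolx [ 1.    -0.     0.005] F [ 0.5 -0.3 -0.1] q [-0.46  0.36 -0.06  1.84  0.03  0.93 -0.92] g -0.0028180209115618257
```

View pics/scene8.png

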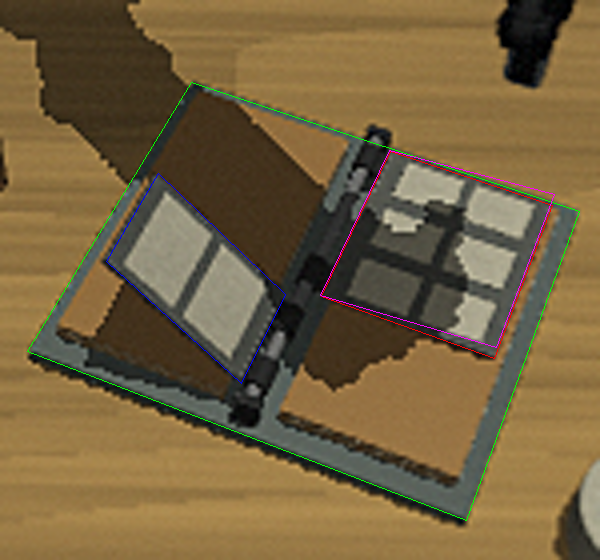

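View pics/wrist8.png

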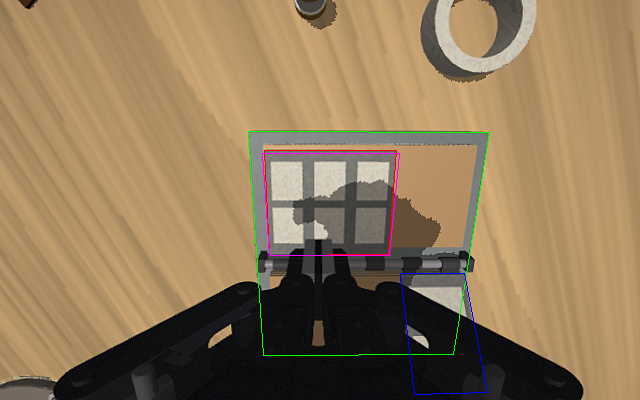

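View pics/scene8raw.png

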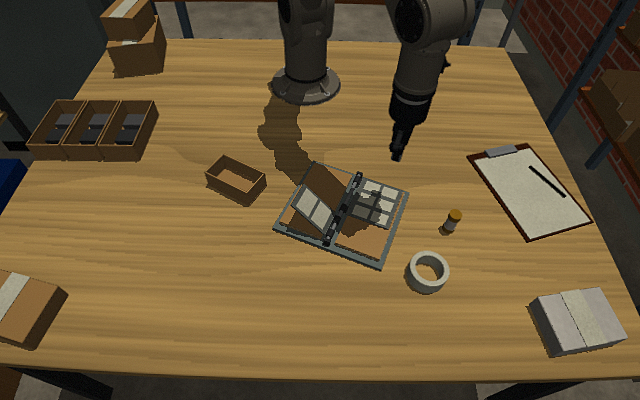

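```bash
python3 -c "
from plan import *
print(bot.hand_in())"
```

```text
the job is handed in; nothing more can be done
None
```

I pushed the wide leaf over the spine with the shut fingertips and pressed it flat on the +y side. I then lifted the tool about 16 cm clear and handed the job in at about 12 s of the 45 s allowed.

- **Wide leaf:** the last press stopped hard at z = 30.4 mm with 11 N, against the 30.5 mm expected for a leaf lying flat. The overlays in the scene and wrist pictures agree with it being flat.
- **Narrow leaf and base:** in the last scene picture both still match the fit from before the move (narrow leaf about 0.72 rad).
- **Bin, tape and fuse:** in the last scene picture they stand where they were. I judged this by eye and did not measure it.
- **Disagreements:** the leaf's starting angle came out at 0.38 rad from the fit and about 0.53 from the networks' points. The wrist view supported the fit. In the first pictures the network mistook another thing for the tape in one view; a later reading agreed in both. No check failed.

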